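Index the specimen turntable to the green station

TASK

Bring the next specimen under the inspection lens: draw the red spring pin up out of its hole, swing the turntable round by it to the station with the green dot, and let the pin drop fully home in the hole of the blue shoe there. The shoes are clamped on by hand, so feel for the hole and never force the pin against its sides; do not let it drop in at the yellow station. Leave the jar, the slide box and the lens cap where they are, and let go of the knob.

Things in the scene. Friction and masses are not known exactly. Their poses are not given: they have to be found in the camera images.
- stage: Fixed white round base, 326 mm across and 12 mm high, of a specimen turntable. Origin: on the turntable's vertical axis at table level. Two blue shoes (34 mm wide, 36 deg long) are clamped on its index ring, nominally 40 deg to either side of the start hole about the axis, but by hand: the hole in a shoe's middle may lie up to 7 deg (14 mm) to either side of that.
- start_hole (a point): Mouth of the start hole, level with the flat top of the grey index ring (30 mm above the table, 30 mm wide, reaching 72 deg to either side, flush with the shoes). 115 mm from the axis, in the stage's -x direction. This and the two shoes' holes are the only ones, all on this circle, 10.6 mm long along it and deeper than the pin.
- lens (a point): Front of the inspection lens, 105 mm above the table over the turntable's far edge, 85 mm from the axis opposite the start hole (stage's +x); its head and column (to 185 mm from the axis) are up to 241 mm high.
- turntable (a joint): Angle of the turntable, 0 at the start hole, positive anticlockwise from above, -1.1 to 1.1 rad. 176 mm across, top 42 mm above the table, dishes on it up to 52 mm. Light friction (about 0.5 N at the knob, 1 N more while the pin rides on the ring); stays where left. Its dark radial arm (18 mm wide, top at 50 mm) ends in a pin housing 22 mm across, top at 64 mm.
- index_pin (a joint): How far the pin is drawn up, in m: 0 = fully home in a hole, about 0.010 = its tip rests on the ring's top, 0.020 = the end of its travel. The spring pushes it down with about 3 N when home and 6 N when fully drawn, plus friction and a damper (12 N per m/s); released, it drops at about 0.3 m/s.
- knob_center (a point): Centre of the red knob of the pin: an upright cylinder 24 mm across and 28 mm tall, 82 mm above the table when the pin is home, on the 115 mm circle. It does not turn relative to the turntable's arm. Its sides are free all round, with the 22 mm housing below it.
- pin_tip: The steel pin below the knob, 8 mm across with a flat end chamfered by 0.8 mm; origin at the very tip, 20 mm above the table when home, on the 115 mm circle. It moves with the knob. Sideways pressing on the side of a hole, or down on the ring, must stay below 25 N.
- marker_green: Fixed green disc, 24 mm across and 8 mm thick, on the base 150 mm from the axis, at the nominal direction of one shoe: it marks the station wanted. Origin at its underside, 12 mm above the table.
- marker_yellow: The same disc in yellow, marking the other shoe, the wrong station.
- jar: Bystander: amber jar with a white cap, 44 mm across, 70 mm tall, standing beside the base; origin under its centre.
- slide_box: Bystander: blue slide box, 85 x 60 x 28 mm, on the table beside the base; origin under its centre.
- lens_cap: Bystander: black lens cap, 52 mm across and 14 mm thick, on the table beside the base; origin under its centre.

How it is judged:
By the outcome, as a careful person would: the job done as asked, in the order asked, and still so for the second after the job is handed in, with the robot touching nothing.
It also fails if it takes over 54 s, if anything falls off the work surface, if the arm or the gripper's body presses on something with over 40 N, if the wrist force passes 120 N, or if a joint passes its speed limit or range.

ROBOT

A 7-joint arm with a two-finger parallel gripper is mounted at the origin on the work surface. World frame = base frame: x ahead of the robot, y to its left, z up, the work surface at z = 0. Lengths are in m, angles in rad, forces in N, time in s.
With the tool pointing down it reaches from about 0.425 to 0.925 m from the base axis. Payload 6.8 kg.
Tool frame: the origin (TCP) lies on the centre line of the jaws, within the pads' length; the fingertips stand 19 mm ahead of it and the grasp point (between the pads) is the TCP; z points along the fingers, x is the direction in which the jaws open and shut, and the axes are right-handed (so a half turn about z gives the same grasp; the last joint's range is limited). The gripper opens to 88 mm and grips with 3 to 60 N. Pads are 20 mm wide; open, the fingers measure 115 mm over their backs; the gripper's body (75 mm by 178 mm) begins 61 mm behind the grasp point.
Start: joints at [-1.229, 0.477, 0.022, 1.555, -0.011, 1.109, -0.083], TCP at [0.293, 0.608, 0.242] pointing down, gripper open.
Joint ranges: [-2.96, 2.96], [-0.34, 2.1], [-1.41, 1.46], [0.24, 2.44], [-1.37, 4.51], [0.17, 1.92], [-2.96, 2.96]. Speed limits (rad/s): [2.39, 2.39, 3.14, 3.14, 3.14, 3.14, 3.14].

INTERFACE

Orientations are given as a unit quaternion [w, x, y, z].
In Python, from station import bot gives the robot as it stands.
- The arm moves only by the tool carry_out, never from a script. Its argument "moves" is a list that holds one entry, the list of rows, each a list of 5 numbers: the opening, from -1 (shut) to 1 (fully open), then the shift along the world's x, y, z in units of 0.15 m (1.0 is 0.15 m), then the turn about the world's z in units of 2 pi rad (1.0 is 2 pi rad). A call has 1 to 10 rows; each row is the pose to reach, as a shift and turn from the pose commanded when the call began, turning the shorter way round; what a row does not reach only later rows make up. A row lasts 1/10 s, in which the tool goes at most 50 mm and 8.59 degrees, less where a joint would pass 70% of its speed; a pose out of reach is approached as far as the arm can. A call with a number of a shift or a turn outside -1 to 1 is refused whole. A call with a gripper value outside its range is refused whole. The fingers move at their own pace and stop on an object; the grip force is fixed at half the most. Time passes only in rows, so rows that repeat a pose let the fingers close. It gives the time, the measured TCP pose, the force and the opening at its end, in the units of the state.
- bot.observe(): the state, without advancing time (a new reading comes with each control period).
- bot.snapshot(name): name is "side" or "top"; returns a dict with "image" (400x640x3 uint8, red, green, blue), "depth" (400x640 float32, m along the optical axis (not along the pixel's ray), 0 where there is no reading), "fx", "fy", "cx", "cy" (pixels), "world_to_cam" (4x4, takes a point from world to camera coordinates). Camera axes: x right, y down, z forward; pixel columns grow to the right and rows downward; lengths in m; the calibration is good to about 2 mm. A picture is of the moment at which its call begins.
- bot.sign_off(): hands the job in, once; it reports no verdict.
The state is a dict: "clock": time; "q": joint angles; "joint_vel": joint speeds; "effort": joint torques, N m; "tcp_pos": TCP position; "tcp_rot": TCP orientation; "wrist_force": force on the tool from outside, world axes, zero at the start; "ft_torque": the same for the moment, N m; "grip_width": finger opening in m.
Only numpy, scipy, OpenCV 4.12 (cv2) and the standard library are available. Lean on these libraries where they do the work, as an engineer would, in place of code of your own. Each camera call takes 0.05 s, during which the arm holds its last target. There are 200 camera calls.

## Working session

There is one attempt and no reset: what is moved stays moved. The work goes in short steps, Python scripts to look and compute and a tool call to move; the robot and the scene stay as the last step left them, time stands still between calls to the robot, and variables do not carry over. Pictures are saved under pics/ and viewed, about 8 in all and at most 12, crops included, and the job is handed in when it is done.

Besides the shell and the picture viewer there is one more tool, called after "Call:" as name([rows], argument=value, ...), one row to a line, values as JSON. carry_out: Moves the arm, as the interface text tells. Its arguments: {"type":"object","properties":{"moves":{"type":"array"}},"required":["moves"]}

```bash
mkdir -p pics; ls; python3 - <<'E'
from station import bot
import cv2,numpy as np
for n in("top","side"):
    s=bot.snapshot(n); np.savez(f"{n}0.npz",**s); cv2.imwrite(f"pics/{n}0.png",s["image"][:,:,::-1])
    print(n,s["fx"],s["cx"],s["cy"],s["world_to_cam"].round(3).tolist())
print(bot.observe())
E
```

```text
pics
top 491.3827384869857 324.59066565084447 209.18164478625062 [[-0.012, -1.0, -0.004, 0.019], [-0.995, 0.013, -0.095, 0.628], [0.095, 0.003, -0.995, 1.018], [0.0, 0.0, 0.0, 1.0]]
side 505.3133157194256 323.24311629014164 204.41829146784875 [[0.985, -0.17, 0.008, -0.601], [-0.081, -0.514, -0.854, 0.142], [0.149, 0.841, -0.52, 1.134], [0.0, 0.0, 0.0, 1.0]]
{'clock': 0.1, 'q': array([-1.22905528,  0.47771544,  0.02237874,  1.55628572, -0.01147274,
        1.1092953 , -0.08310215]), 'joint_vel': array([ 0.00022717, -0.00107751,  0.00232242, -0.00375165, -0.00065664,
        0.00134099,  0.00037493]), 'effort': array([ 4.47104860e-03, -5.84082627e+01,  1.53999522e+00, -2.73313719e+01,
       -5.43108140e-02,  1.31285278e-02,  4.38754978e-05]), 'tcp_pos': array([0.29332927, 0.60740055, 0.2408092 ]), 'tcp_rot': array([ 4.82019624e-04,  8.47001388e-01,  5.31590094e-01, -6.22952627e-04]), 'wrist_force': array([ 0.16568441,  0.13137476, -0.04169838]), 'ft_torque': array([-0.01616858,  0.04298955, -0.01014512]), 'grip_width': 0.08761989108073164}
```

View pics/top0.png

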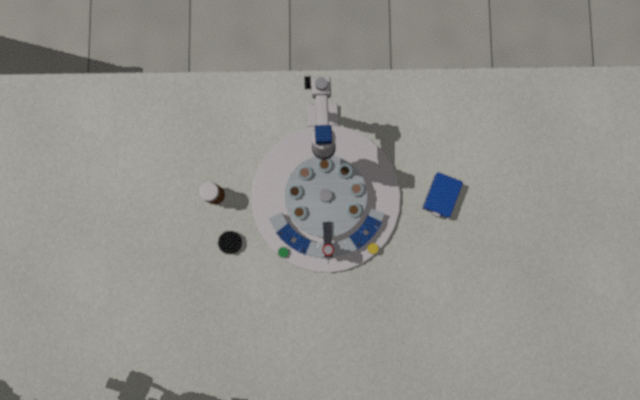

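View pics/side0.png

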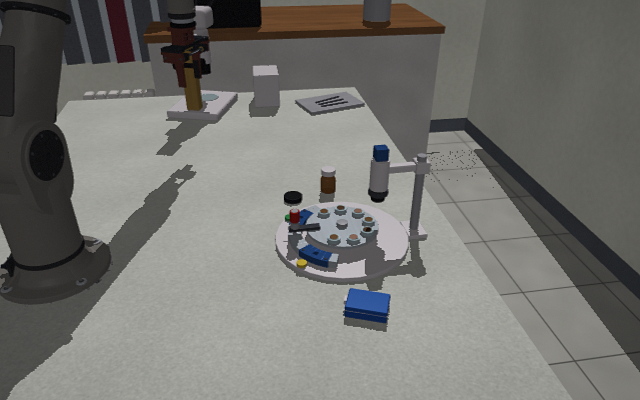

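The top view shows the turntable axis near (327,196), the red knob near (328,250), the green dot at (284,253), the yellow dot at (374,249), and a blue shoe beside each dot. The lens is at the far side. I'll enlarge this area and compute positions.

```bash
cat >h.py <<'E'
import numpy as np,cv2
def ray(s,u,v,z):
    "world point at height z on the ray of pixel u,v"
    W=np.linalg.inv(s["world_to_cam"]); d=W[:3,:3]@[(u-s["cx"])/s["fx"],(v-s["cy"])/s["fy"],1]; o=W[:3,3]
    return o+d*(z-o[2])/d[2]
def pix(s,p):
    c=s["world_to_cam"]@np.append(p,1); return s["fx"]*c[0]/c[2]+s["cx"],s["fy"]*c[1]/c[2]+s["cy"]
E
python3 - <<'E'
import numpy as np,cv2
from h import *
s=dict(np.load("top0.npz")); im=s["image"]
h=cv2.cvtColor(im,cv2.COLOR_RGB2HSV).astype(int)
def blob(n,m,z,box):
    u0,v0,u1,v1=box; v,u=np.nonzero(m[v0:v1,u0:u1]); u=u+u0;v=v+v0
    print(n,len(u),u.mean().round(2),v.mean().round(2),ray(s,u.mean(),v.mean(),z).round(4))
H,S,V=h[...,0],h[...,1],h[...,2]
B=(240,120,410,280)
blob("red",((H<8)|(H>172))&(S>130)&(V>60),.096,(315,235,340,265))
blob("green",(H>45)&(H<80)&(S>120),.020,B)
blob("yellow",(H>20)&(H<35)&(S>120),.020,B)
blue=(H>100)&(H<125)&(S>150)
blob("shoeG",blue,.030,(270,215,315,262));blob("shoeY",blue,.030,(345,210,390,255))
blob("table",(H>80)&(H<110)&(S>15)&(S<90)&(V>120),.042,(280,150,372,240))
c=cv2.resize(im[200:265,265:395],None,fx=6,fy=6,interpolation=cv2.INTER_CUBIC)
cv2.imwrite("pics/c1.png",c[:,:,::-1])
E
```

```text
red 4 327.75 255.0 [0.5305 0.0055 0.096 ]
green 53 283.08 251.91 [0.5385 0.1006 0.02  ]
yellow 83 372.58 247.98 [ 0.5445 -0.0907  0.02  ]
shoeG 310 293.54 238.07 [0.5674 0.0774 0.03  ]
shoeY 333 364.41 231.48 [ 0.5795 -0.0732  0.03  ]
table 525 323.47 190.16 [0.6674 0.0126 0.042 ]
```

View pics/c1.png

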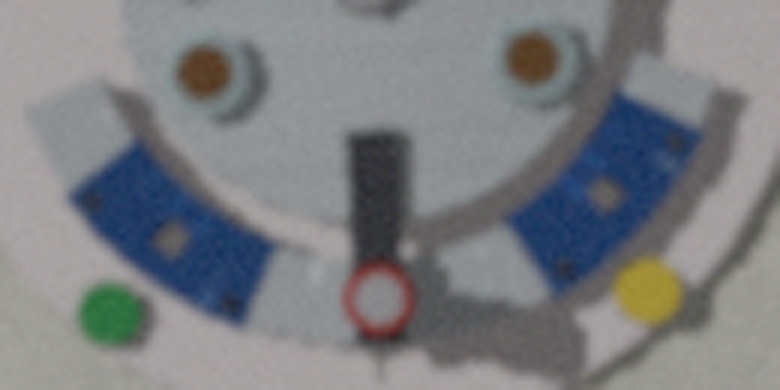

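The crop puts the knob at (379,299), the green-side hole at (172,240), the yellow-side hole at (605,194), and the dots at (111,315) and (649,291).

```bash
python3 - <<'E'
import numpy as np
from h import *
s=dict(np.load("top0.npz"))
P=lambda x,y,z: ray(s,(x+.5)/6-.5+265,(y+.5)/6-.5+200,z)[:2]
g,yl=P(111,315,.02),P(649,291,.02); k=P(379,299,.096); hg=P(172,240,.03); hy=P(605,194,.03)
d=g-yl; n=np.array([d[1],-d[0]])/np.linalg.norm(d); m=(g+yl)/2
c=m+n*.15*np.cos(np.radians(40))
print("g,y",g,yl,"chord",np.linalg.norm(d),"axis",c,"knob",k,np.linalg.norm(k-c))
a=lambda p:np.degrees(np.arctan2(*(p-c)[::-1]))%360
for q in(g,yl,k,hg,hy):print(a(q).round(2),np.linalg.norm(q-c).round(4))
print("hole rel start: by knob",a(hg)-a(k),"by markers",a(hg)-(a(g)+a(yl))/2, a(hy)-a(k))
E
```

```text
g,y [0.5381059  0.10062119] [ 0.54427555 -0.09108705] chord 0.19180749241222056 axis [0.65603793 0.00846314] knob [0.5415679  0.00531694] 0.11451325739035331
141.99 0.1497
221.69 0.1497
181.57 0.1145
142.86 0.1153
227.23 0.1141
hole rel start: by knob -38.719318361915185 by markers -38.98822697734798 45.654971679311274
```

Geometry: the axis is at (0.656,0.0085), the knob at (0.5413,0.0053), and the green hole is about -38.8° from the start. I'll move above the knob with the jaws tangential, which is a +27.5° turn.

Call:
carry_out([
  [[1,0.04,-0.1,0,0.01],[1,0.14,-0.35,0,0.03],[1,0.27,-0.65,0,0.05],[1,0.37,-0.9,0,0.07],[1,0.41,-1,0,0.0764]],
])

```text
clock: 0.6
tcp_pos: [0.3574, 0.4531, 0.2413]
tcp_rot: [0.001, 0.697, 0.717, -0.001]
wrist_force: [0.6, 0.7, -0.3]
grip_width: 0.0875
```

Call:
carry_out([
  [[1,0.04,-0.1,0,0],[1,0.14,-0.35,0,0],[1,0.27,-0.65,0,0],[1,0.37,-0.9,0,0],[1,0.41,-1,0,0]],
])

```text
clock: 1.1
tcp_pos: [0.4179, 0.304, 0.2415]
tcp_rot: [0.001, 0.698, 0.716, -0.0]
wrist_force: [-0.6, 0.3, 0.8]
grip_width: 0.0881
```

Call:
carry_out([
  [[1,0.04,-0.1,0,0],[1,0.14,-0.35,0,0],[1,0.27,-0.65,0,0],[1,0.37,-0.9,0,0],[1,0.41,-1,0,0]],
])

```text
clock: 1.6
tcp_pos: [0.4791, 0.154, 0.2416]
tcp_rot: [0.0, 0.698, 0.716, -0.0]
wrist_force: [0.6, 0.4, 0.8]
grip_width: 0.0878
```

Call:
carry_out([
  [[1,0.04,-0.1,0,0],[1,0.14,-0.35,0,0],[1,0.27,-0.65,-0.1,0],[1,0.37,-0.9,-0.3,0],[1,0.41,-1,-0.4,0],[1,0.41,-1,-0.4,0],[1,0.41,-1,-0.4,0]],
])

```text
clock: 2.3
tcp_pos: [0.5394, 0.0088, 0.1815]
tcp_rot: [-0.0, 0.696, 0.718, -0.0]
wrist_force: [0.4, 0.2, 0.5]
grip_width: 0.0883
```

Call:
carry_out([
  [[1,0.013,-0.023,0,0],[1,0.013,-0.023,-0.15,0],[0.4,0.013,-0.023,-0.3,0],[0,0.013,-0.023,-0.45,0],[0,0.013,-0.023,-0.56,0],[-0.1,0.013,-0.023,-0.61,0],[-0.2,0.013,-0.023,-0.61,0],[-0.25,0.013,-0.023,-0.61,0],[-0.25,0.013,-0.023,-0.61,0]],
])

```text
clock: 3.2
tcp_pos: [0.5423, 0.0047, 0.0913]
tcp_rot: [0.001, 0.696, 0.718, 0.001]
wrist_force: [0.3, -1.0, 0.5]
grip_width: 0.0356
```

```bash
python3 - <<'E'
from station import bot
import cv2
s=bot.snapshot("side");im=s["image"][190:270,250:350]
cv2.imwrite("pics/s1.png",cv2.resize(im,None,fx=6,fy=6,interpolation=cv2.INTER_CUBIC)[:,:,::-1])
o=bot.observe();print(o["tcp_pos"],o["wrist_force"],o["grip_width"])
E
```

```text
[0.54214711 0.00462136 0.09119233] [1.19252214 0.29865628 0.42313859] 0.03378296936762988
```

View pics/s1.png

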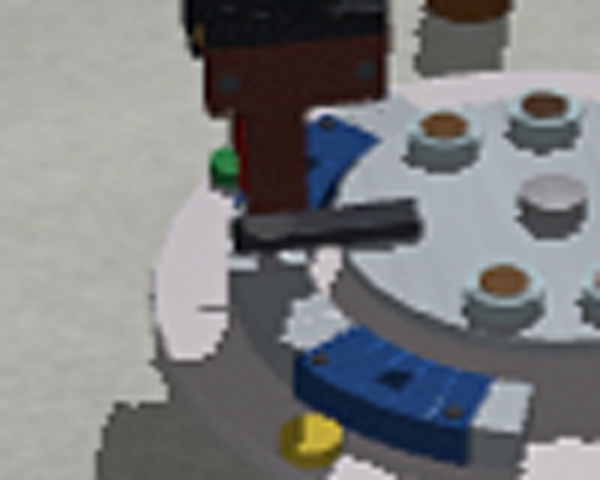

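The fingers straddle the knob; a red edge shows behind the finger at (240,145). I'll close gradually and watch the sideways force.

Call:
carry_out([
  [[-0.36,0,0,0,0],[-0.36,0,0,0,0],[-0.36,0,0,0,0]],
])

```text
clock: 3.55
tcp_pos: [0.5415, 0.0044, 0.0904]
tcp_rot: [0.0, 0.696, 0.718, 0.0]
wrist_force: [0.0, -0.1, -0.5]
grip_width: 0.0281
```

Call:
carry_out([
  [[-0.41,0,0,0,0],[-0.41,0,0,0,0],[-0.41,0,0,0,0]],
])

```text
clock: 3.85
tcp_pos: [0.5414, 0.0046, 0.0902]
tcp_rot: [-0.0, 0.696, 0.718, 0.0]
wrist_force: [0.8, 0.9, 0.1]
grip_width: 0.0258
```

Call:
carry_out([
  [[-0.44,0,0,0,0],[-0.44,0,0,0,0],[-0.44,0,0,0,0]],
])

```text
clock: 4.15
tcp_pos: [0.5414, 0.0044, 0.0901]
tcp_rot: [-0.0, 0.696, 0.718, -0.0]
wrist_force: [0.2, 0.6, 0.0]
grip_width: 0.0245
```

Call:
carry_out([
  [[-0.46,0,0,0,0],[-0.46,0,0,0,0],[-0.46,0,0,0,0]],
])

```text
clock: 4.45
tcp_pos: [0.5414, 0.0045, 0.0902]
tcp_rot: [-0.0, 0.696, 0.718, -0.0]
wrist_force: [-1.5, 0.2, -0.1]
grip_width: 0.0237
```

Call:
carry_out([
  [[-0.7,0,0,0,0],[-0.7,0,0,0,0],[-0.7,0,0,0,0]],
])

```text
clock: 4.75
tcp_pos: [0.5414, 0.0045, 0.0901]
tcp_rot: [-0.0, 0.696, 0.718, -0.0]
wrist_force: [-0.0, 0.5, 0.9]
grip_width: 0.0234
```

Call:
carry_out([
  [[-0.7,0,0,0.02,0],[-0.7,0,0,0.04,0],[-0.7,0,0,0.06,0],[-0.7,0,0,0.08,0],[-0.7,0,0,0.1,0],[-0.7,0,0,0.1,0],[-0.7,0,0,0.1,0]],
])

```text
clock: 5.45
tcp_pos: [0.5414, 0.0044, 0.1052]
tcp_rot: [0.0, 0.696, 0.718, 0.0]
wrist_force: [1.1, 0.9, -5.5]
grip_width: 0.0234
```

The lift force of 5.5 N matches the spring at 15 mm. Next I'll compute the arc waypoints.

```bash
python3 - <<'E'
import numpy as np
k=np.array([.5414,.0045]);c=k+.115*np.array([np.cos(np.radians(1.6)),np.sin(np.radians(1.6))]);print(c)
for t in list(range(0,43,3))+[38.8]:
    a=np.radians(181.6-t);p=c+.115*np.array([np.cos(a),np.sin(a)]);print(t,p.round(4),((p-k)/.15).round(4),round(-t/360,4))
E
```

```text
[0.65635516 0.00771099]
0 [0.5414 0.0045] [0. 0.] 0.0
3 [0.5414 0.0105] [-0.0001  0.0401] -0.0083
6 [0.5417 0.0165] [0.002  0.0802] -0.0167
9 [0.5423 0.0225] [0.0061 0.1201] -0.025
12 [0.5432 0.0285] [0.0123 0.1598] -0.0333
15 [0.5445 0.0344] [0.0206 0.1991] -0.0417
18 [0.546  0.0402] [0.0309 0.2379] -0.05
21 [0.5479 0.0459] [0.0432 0.2761] -0.0583
24 [0.55   0.0515] [0.0575 0.3136] -0.0667
27 [0.5525 0.057 ] [0.0738 0.3503] -0.075
30 [0.5552 0.0624] [0.092  0.3861] -0.0833
33 [0.5582 0.0676] [0.112  0.4208] -0.0917
36 [0.5615 0.0727] [0.1338 0.4545] -0.1
39 [0.565  0.0776] [0.1573 0.4871] -0.1083
42 [0.5688 0.0822] [0.1825 0.5183] -0.1167
38.8 [0.5648 0.0772] [0.1557 0.4849] -0.1078
```

Call:
carry_out([
  [[-0.7,0,0.02,0,-0.004],[-0.7,0,0.04,0,-0.0083],[-0.7,0.002,0.08,0,-0.0167],[-0.7,0.006,0.12,0,-0.025],[-0.7,0.012,0.16,0,-0.0333],[-0.7,0.012,0.16,0,-0.0333]],
])

```text
clock: 6.05
tcp_pos: [0.543, 0.0294, 0.1049]
tcp_rot: [-0.0, 0.768, 0.641, -0.0]
wrist_force: [0.5, -0.6, -5.9]
grip_width: 0.0233
```

Call:
carry_out([
  [[-0.7,0.008,0.039,0,-0.0083],[-0.7,0.019,0.078,0,-0.0167],[-0.7,0.031,0.116,0,-0.025],[-0.7,0.045,0.154,0,-0.0333],[-0.7,0.0615,0.1905,0,-0.0417],[-0.7,0.08,0.226,0,-0.05],[-0.7,0.1,0.261,0,-0.0583],[-0.7,0.1,0.261,0,-0.0583],[-0.7,0.1,0.261,0,-0.0583]],
])

```text
clock: 6.95
tcp_pos: [0.5572, 0.0678, 0.1047]
tcp_rot: [-0.001, 0.871, 0.492, -0.001]
wrist_force: [-2.5, 1.7, -5.8]
grip_width: 0.0238
```

```bash
python3 - <<'E'
from station import bot
import cv2
s=bot.snapshot("top");im=s["image"][200:265,265:345]
cv2.imwrite("pics/t2.png",cv2.resize(im,None,fx=8,fy=8,interpolation=cv2.INTER_CUBIC)[:,:,::-1])
o=bot.observe();print(o["tcp_pos"],o["wrist_force"],o["grip_width"])
E
```

```text
[0.55715705 0.06774862 0.10477471] [-1.76940859  2.672163   -6.27088111] 0.023388472003309183
```

View pics/t2.png

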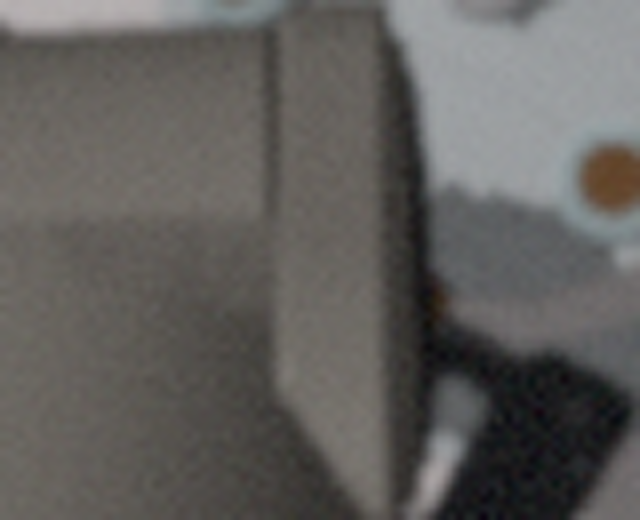

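The gripper hides the knob from the top camera, so I'll feel for the hole. I'll stop about 3 mm short of the estimate, lower to just above the ring, and loosen the jaws into a cage.

Call:
carry_out([
  [[-0.7,0.013,0.025,0,-0.006],[-0.7,0.027,0.05,0,-0.0117],[-0.7,0.027,0.05,0,-0.0117],[-0.7,0.027,0.05,-0.013,-0.0117],[-0.7,0.027,0.05,-0.026,-0.0117],[-0.7,0.027,0.05,-0.026,-0.0117],[-0.7,0.027,0.05,-0.026,-0.0117]],
])

```text
clock: 7.7
tcp_pos: [0.5618, 0.0751, 0.1011]
tcp_rot: [-0.0, 0.889, 0.458, -0.0]
wrist_force: [-2.5, 2.4, -5.6]
grip_width: 0.0237
```

Call:
carry_out([
  [[-0.41,0,0,0,0],[-0.41,0,0,0,0],[-0.41,0,0,0,0],[-0.41,0,0,-0.03,0],[-0.41,0,0,-0.03,0],[-0.41,0,0,-0.03,0]],
])

```text
clock: 8.3
tcp_pos: [0.5623, 0.075, 0.0966]
tcp_rot: [0.0, 0.889, 0.458, -0.0]
wrist_force: [0.3, -0.4, -0.5]
grip_width: 0.0254
```

```bash
python3 - <<'E'
from station import bot
import cv2
s=bot.snapshot("side");im=s["image"][180:260,250:350]
cv2.imwrite("pics/s2.png",cv2.resize(im,None,fx=6,fy=6,interpolation=cv2.INTER_CUBIC)[:,:,::-1])
o=bot.observe();print(o["tcp_pos"],o["wrist_force"],o["grip_width"])
E
```

```text
[0.56231038 0.07499575 0.09668378] [-0.2261729   0.92123529 -0.11015964] 0.02594292667724788
```

View pics/s2.png

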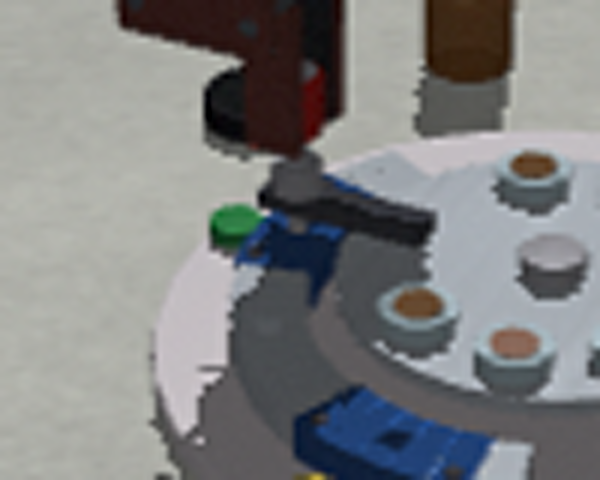

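The knob, red at (312,70–140), is still up on the ring beside the green station. I'll sweep in small steps and track the red patch in the side view.

```bash
cat >mon.py <<'E'
from station import bot
import cv2,numpy as np
s=bot.snapshot("side");im=s["image"]
h=cv2.cvtColor(im,cv2.COLOR_RGB2HSV).astype(int)[180:215,285:315]
m=((h[...,0]<6)|(h[...,0]>174))&(h[...,1]>170)&(h[...,2]>90)
v,u=np.nonzero(m)
o=bot.observe();f=o["wrist_force"]
print("red n",len(v),"v",v.min()+180,v.mean().round(2)+180,v.max()+180,"u",u.mean().round(2)+285,"tcp",o["tcp_pos"].round(4),"F",f.round(1),"tang",round(f[0]*.6+f[1]*.8,1))
E
python3 mon.py
```

```text
Traceback (most recent call last):
  File "mon.py", line 8, in <module>
    print("red n",len(v),"v",v.min()+180,v.mean().round(2)+180,v.max()+180,"u",u.mean().round(2)+285,"tcp",o["tcp_pos"].round(4),"F",f.round(1),"tang",round(f[0]*.6+f[1]*.8,1))
                             ~~~~~^^
ValueError: zero-size array to reduction operation minimum which has no identity
```

Call:
carry_out([
  [[-0.41,0.002,0.003,0,-0.0007],[-0.41,0.004,0.0055,0,-0.0014],[-0.41,0.006,0.008,0,-0.0021],[-0.41,0.006,0.008,0,-0.0021]],
])

```text
clock: 8.8
tcp_pos: [0.5629, 0.0758, 0.0967]
tcp_rot: [0.0, 0.892, 0.452, -0.0]
wrist_force: [-0.8, -2.2, 1.4]
grip_width: 0.0259
```

```bash
python3 mon.py
```

```text
Traceback (most recent call last):
  File "mon.py", line 8, in <module>
    print("red n",len(v),"v",v.min()+180,v.mean().round(2)+180,v.max()+180,"u",u.mean().round(2)+285,"tcp",o["tcp_pos"].round(4),"F",f.round(1),"tang",round(f[0]*.6+f[1]*.8,1))
                             ~~~~~^^
ValueError: zero-size array to reduction operation minimum which has no identity
```

```bash
sed -i 's/^h=.*/r=im[180:215,285:315].astype(int)/; s/^m=.*/m=(r[...,0]>80)\&(r[...,0]>2.5*r[...,1])\&(r[...,0]>2.5*r[...,2])/' mon.py; python3 mon.py; python3 -c "
import cv2;print(cv2.imread('pics/s2.png')[[75,100,125,140],312,::-1].tolist())"
```

```text
[[75, 60, 63], [77, 14, 12], [73, 4, 1], [118, 89, 85]]Traceback (most recent call last):
  File "mon.py", line 8, in <module>
    print("red n",len(v),"v",v.min()+180,v.mean().round(2)+180,v.max()+180,"u",u.mean().round(2)+285,"tcp",o["tcp_pos"].round(4),"F",f.round(1),"tang",round(f[0]*.6+f[1]*.8,1))
                             ~~~~~^^
    return umr_minimum(a, axis, None, out, keepdims, initial, where)
ValueError: zero-size array to reduction operation minimum which has no identity
```

```bash
sed -i 's/>80)/>50)/' mon.py; python3 mon.py
```

```text
red n 32 v 191 196.91 202 u 301.75 tcp [0.5629 0.0758 0.0968] F [-2.3 -2.5  1.7] tang -3.4
```

Call:
carry_out([
  [[-0.41,0.002,0.003,0,-0.0007],[-0.41,0.004,0.0055,0,-0.0014],[-0.41,0.004,0.0055,0,-0.0014]],
])

```text
clock: 9.25
tcp_pos: [0.5634, 0.0763, 0.0967]
tcp_rot: [0.0, 0.894, 0.448, -0.001]
wrist_force: [-3.2, -5.1, 3.4]
grip_width: 0.026
```

```bash
python3 mon.py
```

```text
red n 30 v 191 196.73 202 u 301.87 tcp [0.5634 0.0763 0.0967] F [-2.3 -3.9  3.5] tang -4.4
```

```bash
python3 - <<'E'
import numpy as np
from h import *
s=dict(np.load("side0.npz"))
for d in(0,.01):
  for z in(.068,.096):
    print(d,z,[tuple(np.round(pix(s,np.array([.563+dx,.076+dy,z+d])),1)) for dx,dy in((0,0),(.012,0),(.0,-.012))])
E
python3 mon.py
```

```text
0 0.068 [(np.float64(299.4), np.float64(204.2)), (np.float64(304.2), np.float64(203.8)), (np.float64(300.0), np.float64(206.7))]
0 0.096 [(np.float64(299.2), np.float64(194.4)), (np.float64(304.1), np.float64(194.0)), (np.float64(299.8), np.float64(196.9))]
0.01 0.068 [(np.float64(299.3), np.float64(200.7)), (np.float64(304.1), np.float64(200.3)), (np.float64(299.9), np.float64(203.2))]
0.01 0.096 [(np.float64(299.1), np.float64(190.8)), (np.float64(304.0), np.float64(190.5)), (np.float64(299.8), np.float64(193.3))]
red n 32 v 191 196.78 202 u 301.84 tcp [0.5634 0.0763 0.0967] F [-3.  -4.8  2.5] tang -5.7
```

The pin is still up, but the sideways force has reached 5.7 N, more than the expected drag. I'll open the cage a little to release any jam and look.

Call:
carry_out([
  [[-0.3,-0.002,-0.003,0,0],[-0.3,-0.002,-0.003,0,0],[-0.3,-0.002,-0.003,0,0]],
])

```text
clock: 9.65
tcp_pos: [0.5639, 0.0775, 0.0969]
tcp_rot: [-0.0, 0.894, 0.449, 0.001]
wrist_force: [-0.1, -0.6, 0.0]
grip_width: 0.0308
```

```bash
python3 mon.py; python3 - <<'E'
from station import bot
import cv2
s=bot.snapshot("side");im=s["image"][180:230,275:335]
cv2.imwrite("pics/s3.png",cv2.resize(im,None,fx=10,fy=10,interpolation=cv2.INTER_CUBIC)[:,:,::-1])
E
```

```text
red n 37 v 191 197.24 203 u 301.43 tcp [0.5638 0.0774 0.0968] F [-0.5  0.3 -0.3] tang -0.1
```

View pics/s3.png

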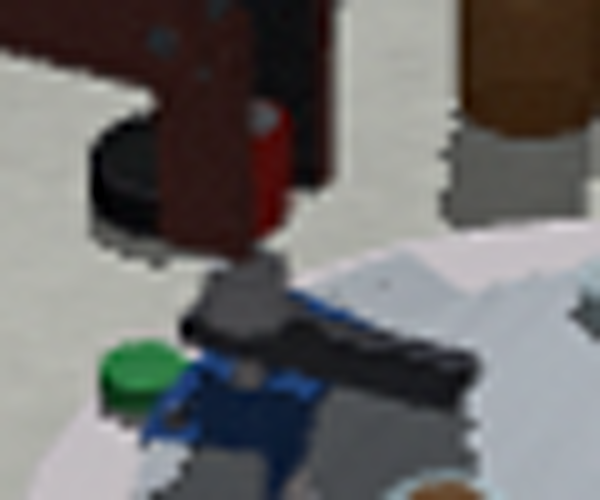

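```bash
python3 - <<'E'
import numpy as np
from h import *
s=dict(np.load("side0.npz"))
print("hole",pix(s,np.array([.5639,.0773,.03])),"pt at pixel z.03",ray(s,299.5,216.7,.03))
for p in((.5618,.0751),(.5634,.0763),(.5639,.0775)):
  print(p,"ring",pix(s,np.array([*p,.03])),"housing top",pix(s,np.array([*p,.064])))
E
python3 mon.py
```

```text
hole (np.float64(299.90785861622857), np.float64(216.8481788177732)) pt at pixel z.03 [0.56297954 0.07814199 0.03      ]
(0.5618, 0.0751) ring (np.float64(299.19100110574897), np.float64(217.38922937639367)) housing top (np.float64(298.964718440218), np.float64(205.81791047892145))
(0.5634, 0.0763) ring (np.float64(299.76224252680566), np.float64(217.0784421627957)) housing top (np.float64(299.54427722847265), np.float64(205.51428009941097))
(0.5639, 0.0775) ring (np.float64(299.897411167496), np.float64(216.8055564310664)) housing top (np.float64(299.6815477023619), np.float64(205.24755463161907))
red n 37 v 191 197.24 203 u 301.43 tcp [0.5637 0.0771 0.0968] F [0.5 0.2 0.5] tang 0.5
```

The force dropped once the cage opened, and the knob seems to sit about 2 mm short of the hole. Next I'll re-grip centred, lift clear of the ring, step forward, lower and release.

Call:
carry_out([
  [[-0.3,-0.005,-0.0065,0,0],[-0.3,-0.005,-0.0065,0,0],[-0.41,-0.005,-0.0065,0,0],[-0.41,-0.005,-0.0065,0,0],[-0.44,-0.005,-0.0065,0,0],[-0.44,-0.005,-0.0065,0,0]],
])

```text
clock: 10.4
tcp_pos: [0.5626, 0.0755, 0.0968]
tcp_rot: [0.0, 0.894, 0.448, -0.0]
wrist_force: [-0.7, -1.2, 0.3]
grip_width: 0.0246
```

```bash
python3 mon.py
```

```text
red n 33 v 191 196.73 202 u 301.7 tcp [0.5626 0.0754 0.0968] F [-1.  -0.4  0.8] tang -0.9
```

Call:
carry_out([
  [[-0.7,0,0,0,0],[-0.7,0,0,0,0],[-0.7,0,0,0.013,0],[-0.7,0,0,0.013,0],[-0.7,0.003,0.0045,0.013,-0.001],[-0.7,0.0065,0.0085,0.013,-0.002],[-0.7,0.0065,0.0085,0.013,-0.002],[-0.7,0.0065,0.0085,0.013,-0.002]],
])

```text
clock: 11.25
tcp_pos: [0.5636, 0.077, 0.0986]
tcp_rot: [-0.0, 0.897, 0.443, -0.0]
wrist_force: [0.2, -0.2, -6.0]
grip_width: 0.0232
```

Call:
carry_out([
  [[-0.38,0,0,0,0],[-0.38,0,0,0,0],[-0.38,0,0,0,0]],
])

```text
clock: 11.55
tcp_pos: [0.5642, 0.0774, 0.0992]
tcp_rot: [-0.0, 0.897, 0.443, 0.001]
wrist_force: [-0.4, -0.2, -0.4]
grip_width: 0.0272
```

```bash
python3 mon.py
```

```text
red n 40 v 190 196.42000000000002 202 u 302.18 tcp [0.5641 0.0773 0.0992] F [-0.4  0.5  0.5] tang 0.2
```

No drop yet, with the knob at tangential coordinate 0.3998. I'll step another millimetre.

Call:
carry_out([
  [[-0.44,0,0,0,0],[-0.44,0,0,0,0],[-0.7,0,0,0,0],[-0.7,0,0,0.012,0],[-0.7,0,0,0.012,0],[-0.7,0.004,0.0055,0.012,-0.0014],[-0.7,0.004,0.0055,0.012,-0.0014],[-0.7,0.004,0.0055,0.006,-0.0014],[-0.7,0.004,0.0055,0.006,-0.0014]],
])

```text
clock: 12.5
tcp_pos: [0.5642, 0.0777, 0.0994]
tcp_rot: [0.0, 0.899, 0.439, -0.0]
wrist_force: [0.8, 0.3, -5.2]
grip_width: 0.0235
```

Call:
carry_out([
  [[-0.38,0,0,0,0],[-0.38,0,0,0,0],[-0.38,0,0,0,0]],
])

```text
clock: 12.8
tcp_pos: [0.5645, 0.078, 0.1]
tcp_rot: [-0.0, 0.899, 0.439, 0.0]
wrist_force: [0.1, 0.9, -0.3]
grip_width: 0.0272
```

```bash
python3 mon.py
```

```text
red n 45 v 195 201.24 206 u 301.2 tcp [0.5645 0.078  0.1   ] F [-0.  -0.1 -0.2] tang -0.1
```

The red patch fell about 5 px (rows 195–206), matching the predicted home position. I'll open, retreat upward and check.

Call:
carry_out([
  [[0,0,0,0,0],[0.2,0,0,0,0],[0.4,0,0,0.1,0],[0.4,0,0,0.3,0],[0.4,0,0,0.6,0],[0.4,0,0,0.9,0],[0.4,-0.1,0.3,0.9,0],[0.4,-0.2,0.6,0.9,0],[0.4,-0.3,0.9,0.9,0],[0.4,-0.3,1,0.9,0]],
])

```text
clock: 13.85
tcp_pos: [0.5168, 0.2335, 0.2357]
tcp_rot: [-0.001, 0.897, 0.442, 0.0]
wrist_force: [0.1, -0.3, -0.2]
grip_width: 0.0618
```

```bash
python3 - <<'E'
from station import bot
import cv2,numpy as np
a=bot.snapshot("side");b=bot.snapshot("top")
A=cv2.resize(a["image"][170:270,265:355],None,fx=5,fy=5,interpolation=cv2.INTER_CUBIC)
B=cv2.resize(b["image"][180:260,260:330],None,fx=5,fy=5,interpolation=cv2.INTER_CUBIC)
C=np.zeros((500,800,3),np.uint8);C[:,:450]=A;C[:400,450:]=B
cv2.imwrite("pics/f.png",C[:,:,::-1])
from h import pix
for z in(.096,.106):
    print(z,"side top centre",pix(a,np.array([.5642,.0777,z])))
# knob top height from depth, top camera
u,v=map(int,np.round(pix(b,np.array([.5645,.0777,.096]))));d=b["depth"][v-2:v+3,u-2:u+3]
W=np.linalg.inv(b["world_to_cam"])
for s,p in((b,(.5642,.0777,.096)),(a,(.5642,.0777,.096))):
    u,v=map(int,np.round(pix(s,np.array(p))));W=np.linalg.inv(s["world_to_cam"])
    print("z map",[[round(float((W@[(i-s["cx"])/s["fx"]*s["depth"][j,i],(j-s["cy"])/s["fy"]*s["depth"][j,i],s["depth"][j,i],1])[2]),3) for i in range(u-2,u+3)] for j in range(v-2,v+3)])
for n in ("side","top"):
    o=dict(np.load(n+"0.npz"))
E
```

```text
0.096 side top centre (np.float64(299.5839835005535), np.float64(194.0162348568804))
0.106 side top centre (np.float64(299.5180481745172), np.float64(190.4604063996931))
z map [[0.096, 0.097, 0.097, 0.093, 0.097], [0.093, 0.096, 0.093, 0.096, 0.096], [0.099, 0.098, 0.097, 0.097, 0.097], [0.095, 0.094, 0.097, 0.096, 0.097], [0.093, 0.096, 0.095, 0.093, 0.097]]
z map [[0.017, 0.012, -0.002, 0.0, -0.002], [0.094, 0.093, 0.095, 0.097, 0.093], [0.095, 0.096, 0.095, 0.094, 0.095], [0.093, 0.092, 0.095, 0.095, 0.095], [0.094, 0.096, 0.097, 0.093, 0.093]]
```

View pics/f.png

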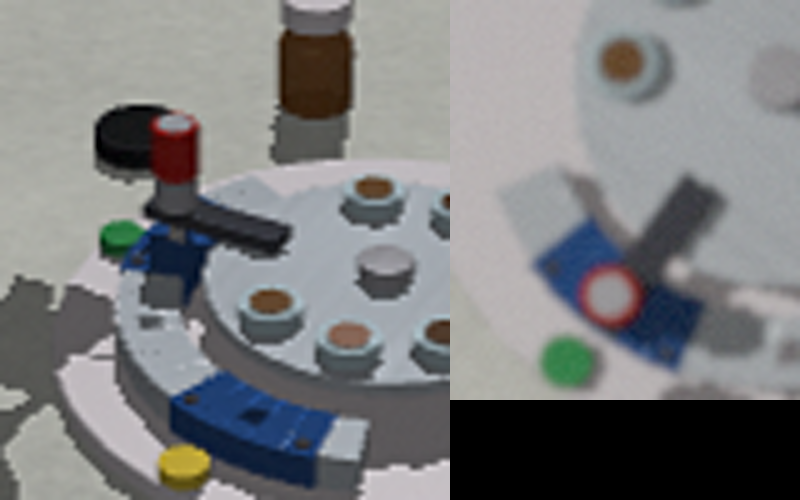

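The picture shows the knob (side view at (175,150), top view at (610,296)) centred on the blue shoe by the green dot. Its top measures 96 mm above the table, so the pin is fully home. The arm is clear and the lens cap and jar look undisturbed, so I'll hand in.

```bash
python3 -c "
from station import bot
print(bot.sign_off())"
```

```text
the job is handed in; nothing more can be done
None
```

The pin is fully home in the hole of the blue shoe at the green station, and I handed the job in after about 14 s of the allowed 54 s. I gripped the knob, drew the pin up 15 mm and swung the turntable about 39° clockwise. I then felt for the hole in small steps, and the pin dropped in when I released it on the last one.

- **Pin home:** both cameras' depth readings put the knob top at about 95–96 mm, where fully home is 96 mm. The final pictures show the knob in the middle of the green-side shoe.
- **Clear of the robot:** the gripper is open, about 0.16 m to the side and well above the knob, and the wrist force reads about zero. The jar and lens cap look undisturbed. I did not look at the slide box at the end, but the arm never went near it.
- **What disagreed:** my first loose sweep along the ring met 5–6 N of drag instead of the expected 1.5 N or so, so I switched to re-gripping and lifting for each step. The camera estimate of the hole was about half a millimetre short of where the pin dropped. Sideways force stayed at about 6 N or less in every reading, but forces were read only at the end of each move and with each picture.

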